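# Clamp a glass build plate in a T-slot jig

### The arm

A 6-joint arm with a two-finger parallel gripper is mounted at the origin on the work surface. World frame = base frame: x ahead of the robot, y to its left, z up, the work surface at z = 0. Lengths are in m, angles in rad, forces in N, time in s.
With the tool pointing down it reaches from about 0.3 to 0.75 m from the base axis. Payload 8.5 kg.
Tool frame: the origin (TCP) lies on the mounting face of the last link; the fingertips stand 173 mm ahead of it and the grasp point (between the pads) lies 155 mm ahead of it; z points along the fingers, y is the line along which they close (so a half turn about z gives the same grasp; the last joint's range is limited). The gripper opens to 85 mm and grips with 20 to 120 N. Pads are 22 mm wide; open, the fingers measure 114 mm over their backs; the gripper's body (76 mm by 85 mm) begins 54 mm behind the grasp point. The pads swing forward as they close: fully open they stand 13 mm farther back than shut.
Start: joints at [1.106, 0.381, 1.297, -0, 1.464, -0.215], TCP at [0.136, 0.533, 0.405] pointing down, gripper open.
Joint ranges: [-3.11, 3.11], [-0.89, 2.33], [0.22, 2.48], [-1.42, 4.56], [0.17, 2.85], [-2.88, 2.88]. Speed limits (rad/s): [2.39, 2.39, 3.14, 3.14, 3.14, 3.14].

### API

Orientations are given as a unit quaternion [w, x, y, z].
In Python, from station import manip gives the robot as it stands.
- The arm moves only by the tool carry_out, never from a script. Its argument "deltas" is a list of rows, each an object of numbers: "grip": the finger opening in cm, from 0 to 8.54; "tx", "ty", "tz": the shift along the world's x, y, z in cm; "turn": the turn about the world's z in rad. A call has 1 to 5 rows; each row shifts and turns the commanded pose from where the row before left it; what a row does not reach is not made up. A row lasts 1/8 s, in which the tool goes at most 62.5 mm and 10.7 degrees, less where a joint would pass 70% of its speed; a pose out of reach is approached as far as the arm can. A call with a gripper value outside its range is refused whole. The fingers move at their own pace and stop on an object; "grip_force" is the grip in N (left out, the last holds). Time passes only in rows, so rows that do not move let the fingers close. It gives the time, the measured TCP pose, the force, the opening and the grip force at its end, in the units of the state.
- manip.observe(): the state, without advancing time (a new reading comes with each control period).
- manip.read_camera(name): name is "scene" or "top"; returns a dict with "pixels" (400x640x3 uint8, blue, green, red), "z_map" (400x640 float32, m along the optical axis (not along the pixel's ray), 0 where there is no reading), "mtx" (3x3 intrinsics, pixels), "rvec" (rotation vector, rad) and "tvec" (3), from world to camera coordinates, as OpenCV has them. Camera axes: x right, y down, z forward; pixel columns grow to the right and rows downward; lengths in m; the calibration is good to about 2 mm. A picture is of the moment at which its call begins.
- manip.job_done(): hands the job in; it is judged then, once.
The state is a dict: "time_s": time; "qpos": joint angles; "joint_vel": joint speeds; "effort": joint torques, N m; "position": TCP position; "orientation": TCP orientation; "force": force on the tool from outside, world axes, zero at the start; "torque": the same for the moment, N m; "gripper_width": finger opening in m; "finger_force": force on a finger pad.
Only numpy, scipy, OpenCV 4.12 (cv2) and the standard library are available. Lean on these libraries where they do the work, as an engineer would, in place of code of your own. Each camera call takes 0.05 s, during which the arm holds its last target. There are 200 camera calls.

### The job

Secure the glass build plate in the T-slot jig so the red print can be scraped off. Lift the quarter-turn clamp stud with the black grip out of the rack and lower its head into the middle slot in front of the glass; slide it along so that its round shoe gently pushes the glass fully home against both spring plungers of the fence; holding it there, press the stud down against its spring, turn it a quarter turn so it locks under the slot, and let go. Do not touch the glass or the print with the gripper, do not ram the glass or force the stud, and leave the blue spare and everything else where it is.

Things in the scene. Friction and masses are not known exactly. Their poses are not given: they have to be found in the camera images.
- fixture: The jig: bright aluminium T-slot plate lying on the bench, 360 (x) x 220 (y) x 30 mm, fixed. Origin: centre of its underside, top face at z = +30 mm. x runs along the slots, from the open front (-x) to the black fence bar (+x); z up. Three T-slots run its whole length at y = -70, 0 and +70 mm. The middle one is used.
- slot_mid (a point): Middle of the middle slot's mouth, in the jig's top face; axes as the jig's. The slot runs along x for 180 mm both ways. Mouth 14 mm wide between lips 8 mm thick; under them a chamber 25.5 mm wide and 12 mm high (8 to 20 mm below the top face).
- fence_zone (a point): A point of the jig's top face, 130 mm towards +x from slot_mid. The black fence bar (26 x 205 x 20 mm high, two hex bolts) is fixed across the jig about here, but its near face may lie up to 20 mm nearer or farther along x and is not measured: find it by feel or sight.
- glass: Glass build plate with teal edges, 130 (x) x 190 (y) x 6 mm, 0.3 to 0.4 kg with the red boat-like print on it. Origin: centre of its underside. Lies loose on the jig's top face, its x along the jig's within 2 degrees, 15 to 80 mm short of the fence. Home = far edge flat on the fence bar, both plungers pushed in.
- glass_edge (a point): Middle of the glass's near edge (own x = -65 mm), 3 mm above the jig's top face. The print begins 60 mm behind it (+x) and rises to about 65 mm above the jig. Pushed here the glass slides with about 1 N; pushing both plungers in takes up to 4 N more; an askew glass may need up to 15 N to square up on the fence, where it stops hard.
- plunger_left (a joint): Spring plunger in the fence's face at the jig's y = +55 mm: a steel pin 7 mm thick that stands 5 mm out of the face and is pushed in by the glass. Value in m: 0 fully out, 0.005 pushed in flush. Its spring pushes back with 1 N when out, 2 N when flush.
- plunger_right (a joint): The same at the jig's y = -55 mm.
- stud: Quarter-turn clamp stud, 170 g: black square grip, brass shoe, steel hammer head. Stands upright in one of the rack's two pockets, shoe on the rack's top, yaw within 0.15 rad of the rack's. Origin: on its axis at the underside of the relaxed shoe; z up; x along the head and the white stripe on the grip (a half turn looks the same).
- stud_grip (a point): On the stud's axis inside the black grip, 42 mm above the stud's origin. The grip is 24 x 24 mm square (sides along the stud's x and y), from 22 to 58 mm above the origin.
- stud_shoe (a point): The stud's origin: centre of the underside of its shoe, a brass disc of radius 16 mm, 9 mm thick, that slides up the stem by up to 6 mm against a spring: 4 N to begin, 10 N at 3 mm, 14 N at 5 mm, hard stop at 6 mm. It rests on the jig when the head is in the slot, and its rim is what pushes the glass.
- stud_head (a point): Centre of the hammer head: 24 (stud's x) x 12 (y) x 6 mm, 5 to 11 mm below the stud's origin. Enters the slot only with x along it; unpressed it lies between the lips and slides but cannot turn. Pressed down 3 to 6 mm (5 is right) it turns freely under the lips, either way, with no stop: right when the stripe is square across the slot. Let up, the spring clamps it under the lips.
- rack: Orange block, 70 (x) x 130 (y) x 40 mm, origin at the centre of its underside, with two pockets 31 mm square, 30 mm deep, in its top at y = -32 and +32 mm. Fixed, beside the jig to the left or right. One pocket holds the stud, the other the spare.
- spare: Spare stud of the next size in the other pocket: blue grip with a yellow stripe, steel shoe, same outer sizes, head too wide for the slot. Origin as for the stud. Leave it.
- tray: Grey sorting tray, 110 x 150 x 35 mm, origin at the centre of its underside, fixed, beside the jig on the side opposite the rack.
- gear: White printed gear, 40 mm across, 18 mm high, in the tray. Leave it.
- bracket: Red printed angle bracket, 45 x 30 x 35 mm, in the tray. Leave it.
- scraper: Scraper with an orange handle, about 200 mm long, lying on the bench to the left. Leave it.
- cutters: Blue-handled flush cutters, about 150 mm long, lying on the bench to the right. Leave them.
- caliper: Steel caliper, 200 mm long, lying on the bench to the left. Leave it.
- solvent: White bottle with a red cap, 56 mm diameter, 150 mm high, standing behind the jig to the right. Leave it.

How it is judged:
By the outcome, as a careful person would: the job done as asked, in the order asked, and still so for the second after the job is handed in, with the robot touching nothing.
It also fails if it takes over 72 s, if anything falls off the work surface, if the arm or the gripper's body presses on something with over 40 N, if the wrist force passes 120 N, or if a joint passes its speed limit or range.

## Working session

There is one attempt and no reset: what is moved stays moved. The work goes in short steps, Python scripts to look and compute and a tool call to move; the robot and the scene stay as the last step left them, time stands still between calls to the robot, and variables do not carry over. Pictures are saved under pics/ and viewed, at most 10 in all, crops included, and the job is handed in when it is done.

Besides the shell and the picture viewer there is one more tool, called after ">>>" as name(argument=value, ...), one argument or row to a line, values as JSON. carry_out: Moves the arm, as the interface text tells. Its arguments: {"type":"object","properties":{"deltas":{"type":"array","items":{"type":"object","properties":{"grip":{"type":"number"},"tx":{"type":"number"},"ty":{"type":"number"},"tz":{"type":"number"},"turn":{"type":"number"}}}},"grip_force":{"type":"number"}},"required":["deltas"]}

```bash
mkdir -p pics
cat > h.py <<'E'
import numpy as np, cv2
from station import manip
def cam(n):
    c=manip.read_camera(n); c['R']=cv2.Rodrigues(np.array(c['rvec'],float))[0]; c['t']=np.array(c['tvec'],float).reshape(3); c['K']=np.array(c['mtx'],float).reshape(3,3); return c
def plane(c,u,v,z):
    d=c['R'].T@np.linalg.inv(c['K'])@np.array([u,v,1.]); o=-c['R'].T@c['t']
    return o+d*(z-o[2])/d[2]
def world(c):
    v,u=np.mgrid[0:400,0:640]; z=c['z_map']
    p=np.stack([u,v,np.ones_like(u)],-1)@np.linalg.inv(c['K']).T*z[...,None]
    return (p-c['t'])@c['R']
E
python3 - <<'E'
from h import *
for n in('top','scene'):
    c=cam(n); cv2.imwrite(f'pics/{n}0.png',c['pixels']); np.savez(f'{n}0.npz',**c); print(n,-c['R'].T@c['t'],c['K'][0,0])
s=manip.observe(); print(s)
E
```

```text
top [0.48508931 0.00486618 1.25899181] 419.5182842959449
scene [1.11087709 0.46651994 1.18371107] 479.15530100646254
{'time_s': 0.1, 'qpos': array([ 1.10569516e+00,  3.81154151e-01,  1.29819070e+00, -6.03732189e-08,
        1.46361359e+00, -2.15277833e-01]), 'joint_vel': array([ 1.94625405e-04, -2.33252443e-05, -2.76169720e-03,  1.23800019e-03,
       -4.79206660e-04,  5.91793043e-04]), 'effort': array([ 3.91834808e-03, -4.49222660e+01, -2.31659228e+01, -1.36134836e-04,
        3.59368685e-03,  1.69126417e-05]), 'position': array([0.135949  , 0.53288946, 0.40415772]), 'orientation': array([-2.27830228e-04,  1.24587058e-01,  9.92208445e-01, -6.43768881e-04]), 'force': array([ 0.70954965, -0.62795468, -0.2919525 ]), 'torque': array([-0.02346604, -0.01420688,  0.03055072]), 'finger_force': 0.0, 'gripper_width': 0.08575199431317218}
```

View pics/top0.png

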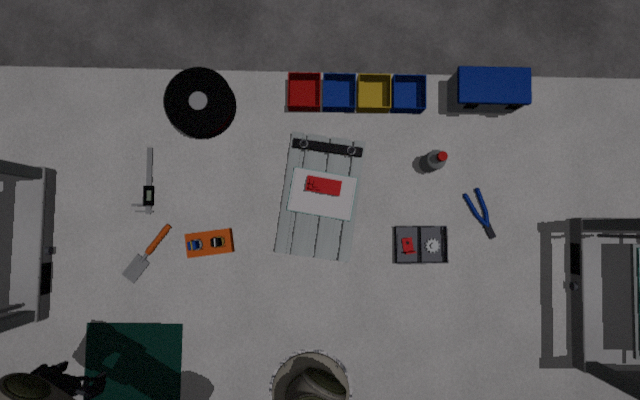

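View pics/scene0.png

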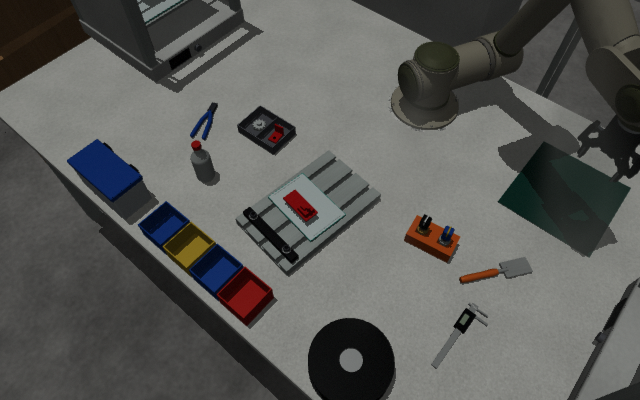

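The top view has +x up and +y to the left. The jig is around (320,197), turned slightly clockwise, with the fence at (327,146) and the glass at (322,193). The rack is at (209,243): the black stud is in its right pocket at (216,241) and the spare is at (195,244). The tray is at (420,245). The scene view agrees.

Run:
```python
from h import *
def L(n): return dict(np.load(f'{n}0.npz'))
for n in('top','scene'):
    c=L(n); P=world(c); hsv=cv2.cvtColor(c['pixels'],cv2.COLOR_BGR2HSV); z=P[...,2]
    roi=(P[...,0]>.3)&(P[...,0]<.75)&(abs(P[...,1]+.0)<.2)
    def rect(m,name,k=3):
        m=cv2.morphologyEx(m.astype(np.uint8),cv2.MORPH_OPEN,np.ones((k,k)))
        N,l,s,_=cv2.connectedComponentsWithStats(m)
        i=1+np.argmax(s[1:,4]); q=P[l==i]; r=cv2.minAreaRect((q[:,:2]*1000).astype(np.float32))
        print(n,name,s[i,4],'rect',np.round(r[0],1),np.round(r[1],1),round(r[2],2),'medz',np.median(q[:,2]).round(4))
    print(n, 'bench z',np.median(z[(z<.02)&(z>-.02)]))
    rect(roi&(z>.02)&(z<.06),'jig+glass')
    dark=hsv[...,2]<60
    rect(roi&(z>.04)&(z<.07)&dark,'fence',1)
    rect((hsv[...,0]>5)&(hsv[...,0]<18)&(hsv[...,1]>150)&(z>.03)&(z<.055)&(P[...,0]>.25)&(P[...,0]<.5)&(P[...,1]<.40)&(P[...,1]>.2),'rack',1)
    gl=roi&(z>.033)&(z<.045)&(hsv[...,2]>(200 if n=='top' else 150)); rect(gl,'glass')
    rk=(P[...,0]>.25)&(P[...,0]<.55)&(P[...,1]<.42)&(P[...,1]>.2)&(z>.075)
    m=rk.astype(np.uint8); N,l,s,_=cv2.connectedComponentsWithStats(m)
    for i in range(1,N):
        q=P[l==i]; print('tall',s[i],q.mean(0).round(4),q.max(0).round(4),np.median(c['pixels'][l==i],0))
t=L('top')['pixels'];s=L('scene')['pixels']
a=cv2.resize(t[125:265,268:372],None,fx=4,fy=4,interpolation=cv2.INTER_CUBIC)
b=cv2.resize(s[205:265,395:470],None,fx=5,fy=5,interpolation=cv2.INTER_CUBIC)
d=cv2.resize(t[222:264,178:240],None,fx=5,fy=5,interpolation=cv2.INTER_CUBIC)
o=np.zeros((560,800,3),np.uint8); o[:560,:416]=a; o[:300,420:795]=b; o[305:515,420:730]=d
cv2.imwrite('pics/crop.png',cv2.convertScaleAbs(o,alpha=1.3))
```

```text
top bench z 0.0002754313522776191
top jig+glass 7509 rect [570.2 -18.2] [220.5 360.1] 82.93 medz 0.0322
top fence 610 rect [712.8 -35.9] [204.   26.7] 82.73 medz 0.0506
top rack 745 rect [430.1 303.3] [ 67.6 129.3] 8.36 medz 0.04Traceback (most recent call last):
  File "<stdin>", line 16, in <module>
  File "<stdin>", line 9, in rect
    return _wrapfunc(a, 'argmax', axis=axis, out=out, **kwds)
    return bound(*args, **kwds)
ValueError: attempt to get argmax of an empty sequence
```

Run:
```python
from h import *
def L(n): return dict(np.load(f'{n}0.npz'))
yaw=np.deg2rad(-7.1); J=np.array([.5702,-.0182]); Rj=np.array([[np.cos(yaw),-np.sin(yaw)],[np.sin(yaw),np.cos(yaw)]])
for n in('top','scene'):
    c=L(n); P=world(c); hsv=cv2.cvtColor(c['pixels'],cv2.COLOR_BGR2HSV); z=P[...,2]
    q=(P[...,:2]-J)@Rj
    inj=(abs(q[...,0])<.18)&(abs(q[...,1])<.11)
    if n=='scene':
        for nm,m in(('jig',inj),):
            pass
        mm=(z>.02)&(z<.06)&(P[...,0]>.3)&(P[...,0]<.8)&(abs(P[...,1])<.22)
        print('scene jig',cv2.minAreaRect((P[mm][:,:2]*1000).astype(np.float32)))
    # glass edge profile: depth/height and grey along jig x at a few y
    for y in(-.085,-.05,-.02,.02,.05,.085):
        X=np.arange(-.18,.15,.003); v=[]
        g=c['pixels'][...,1].astype(np.float32); zf=z.astype(np.float32)
        pts=np.c_[(np.c_[X,np.full(len(X),y)]@Rj.T)+J,np.full(len(X),.033)]
        uv=cv2.projectPoints(pts,c['R'],c['t'],c['K'],None)[0].reshape(-1,2).astype(np.float32)
        zz=cv2.remap(zf,uv[:,:1],uv[:,1:],1).ravel(); gg=cv2.remap(g,uv[:,:1],uv[:,1:],1).ravel()
        hi=X[(zz>.0335)&(zz<.04)]; dg=np.diff(gg); i=np.argmax(dg[:60])
        print(n,y,'hi z range',hi[:1],hi[-1:],'grey edge',X[i].round(3),dg[i].round(1))
    rk=(P[...,0]>.25)&(P[...,0]<.55)&(P[...,1]<.42)&(P[...,1]>.2)&(z>.075)
    N,l,s,_=cv2.connectedComponentsWithStats(rk.astype(np.uint8))
    for i in range(1,N):
        w=P[l==i]; print('tall',s[i],w.mean(0).round(4),w.min(0).round(4),w.max(0).round(4),np.median(c['pixels'][l==i],0))
t=L('top')['pixels'];s=L('scene')['pixels']
a=cv2.resize(t[125:265,268:372],None,fx=4,fy=4,interpolation=cv2.INTER_CUBIC)
b=cv2.resize(s[205:265,395:470],None,fx=5,fy=5,interpolation=cv2.INTER_CUBIC)
d=cv2.resize(t[222:264,178:240],None,fx=5,fy=5,interpolation=cv2.INTER_CUBIC)
o=np.zeros((560,800,3),np.uint8); o[:560,:416]=a; o[:300,420:795]=b; o[305:515,420:730]=d
cv2.imwrite('pics/crop.png',cv2.convertScaleAbs(o,alpha=1.3))
```

```text
top -0.085 hi z range [-0.084] [0.132] grey edge -0.06 9.2
top -0.05 hi z range [-0.084] [0.132] grey edge -0.057 14.8
top -0.02 hi z range [-0.087] [0.102] grey edge -0.057 9.9
top 0.02 hi z range [-0.105] [0.132] grey edge -0.054 11.7
top 0.05 hi z range [-0.054] [0.132] grey edge -0.054 13.6
top 0.085 hi z range [-0.054] [0.132] grey edge -0.051 10.0
tall [210 238  11  10  91] [0.4343 0.27   0.0957] [0.4209 0.2591 0.075 ] [0.446  0.285  0.1022] [15. 19. 26.]
tall [187 241  11  10  94] [0.4246 0.3333 0.0957] [0.4118 0.3226 0.0776] [0.4369 0.3479 0.1048] [74. 44. 30.]
scene jig ((569.7910766601562, -20.790481567382812), (224.9483184814453, 365.4309997558594), 82.90531158447266)
scene -0.085 hi z range [-0.105] [0.126] grey edge -0.06 23.1
scene -0.05 hi z range [-0.144] [0.126] grey edge -0.06 20.8
scene -0.02 hi z range [-0.057] [0.072] grey edge -0.057 18.9
scene 0.02 hi z range [-0.063] [0.126] grey edge -0.057 23.1
scene 0.05 hi z range [-0.144] [0.126] grey edge -0.057 20.2
scene 0.085 hi z range [-0.054] [0.126] grey edge -0.054 19.6
tall [419 215  13  14 110] [0.4393 0.2713 0.0942] [0.4217 0.2575 0.076 ] [0.4486 0.2832 0.1055] [ 9.  9. 10.]
tall [442 226  13  14 118] [0.4296 0.334  0.0935] [0.4102 0.3207 0.075 ] [0.4402 0.3461 0.1043] [46.5 35.  14. ]
```

View pics/crop.png

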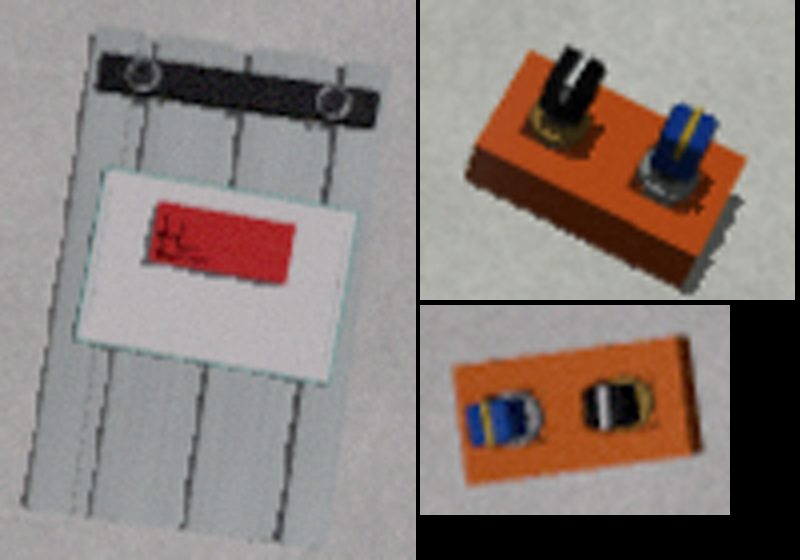

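The crops show the teal-edged glass askew by about 2.5° on the jig. In the top view its near edge runs from (287,210) to (350,220). The black stud with the white stripe stands in the rack's right pocket, stripe roughly along the rack's x.

Run:
```python
from h import *
for n in('top','scene'):
    c=dict(np.load(f'{n}0.npz')); P=world(c); g=c['pixels'].astype(int)
    rk=(P[...,0]>.40)&(P[...,0]<.47)&(P[...,1]<.30)&(P[...,1]>.24)&(P[...,2]>.093)
    v,u=np.nonzero(rk); W=np.array([plane(c,a,b,.098) for a,b in zip(u,v)])
    print(n,len(W),'mid',(W.min(0)+W.max(0))/2,W.mean(0),np.ptp(W,axis=0), cv2.minAreaRect((W[:,:2]*1000).astype(np.float32)))
    br=g[v,u].min(1); s=W[br>90]; w=br[br>90]-60
    if len(s)>3:
        m=np.average(s,axis=0,weights=w); C=np.cov(s[:,:2].T,aweights=w); e,V=np.linalg.eigh(C); d=V[:,1]*np.sign(V[0,1]); print('stripe',len(s),m,np.degrees(np.arctan2(d[1],d[0])),np.sqrt(e))
```

```text
top 78 mid [0.43370051 0.27118024 0.098     ] [0.43416176 0.27094521 0.098     ] [0.02479822 0.02523487 0.        ] ((433.8471984863281, 271.47613525390625), (24.2290096282959, 24.186296463012695), 12.190604209899902)
stripe 8 [0.43429162 0.27256645 0.098     ] 1.7090576911109125 [       nan 0.00644005]
scene 75 mid [0.43666233 0.27041507 0.098     ] [0.43624718 0.27034724 0.098     ] [0.02728907 0.02414795 0.        ] ((436.2398681640625, 270.41326904296875), (25.11041831970215, 24.00536346435547), 8.429800033569336)
stripe 8 [0.43378967 0.2693897  0.098     ] 4.99632105064985 [0.0008002  0.00678292]<stdin>:9: RuntimeWarning: invalid value encountered in sqrt
```

>>> carry_out(
  deltas=[
    {"tx": 2.99,"ty": -2.62,"tz": -0.44,"turn": -0.122,"grip": 6},
    {"tx": 2.99,"ty": -2.62,"tz": -0.44,"turn": -0.122},
    {"tx": 2.99,"ty": -2.62,"tz": -0.44,"turn": -0.122},
    {"tx": 2.99,"ty": -2.62,"tz": -0.44,"turn": -0.122},
    {"tx": 2.99,"ty": -2.62,"tz": -0.44,"turn": -0.122},
  ],
)

```text
invalid input
```

>>> carry_out(
  deltas=[
    {"tx": 2.99,"ty": -2.62,"tz": -0.44,"turn": -0.122,"grip": 6},
    {"tx": 2.99,"ty": -2.62,"tz": -0.44,"turn": -0.122},
    {"tx": 2.99,"ty": -2.62,"tz": -0.44,"turn": -0.122},
    {"tx": 2.99,"ty": -2.62,"tz": -0.44,"turn": -0.122},
    {"tx": 2.99,"ty": -2.62,"tz": -0.44,"turn": -0.122},
  ],
)

```text
invalid input
```

>>> carry_out(
  deltas=[
    {"tz": -2},
    {"tz": -2},
    {"tz": -1},
    {},
  ],
)

```text
invalid input
```

Run:
```python
from h import *
s=manip.observe(); print(s)
c=cam('scene'); a=cv2.resize(c['pixels'][150:280,380:520],None,fx=4,fy=4,interpolation=cv2.INTER_CUBIC); cv2.imwrite('pics/a1.png',a)
```

```text
{'time_s': 0.1, 'qpos': array([ 1.10569516e+00,  3.81154151e-01,  1.29819070e+00, -6.03732189e-08,
        1.46361359e+00, -2.15277833e-01]), 'joint_vel': array([ 1.94625405e-04, -2.33252443e-05, -2.76169720e-03,  1.23800019e-03,
       -4.79206660e-04,  5.91793043e-04]), 'effort': array([ 3.91834808e-03, -4.49222660e+01, -2.31659228e+01, -1.36134836e-04,
        3.59368685e-03,  1.69126417e-05]), 'position': array([0.135949  , 0.53288946, 0.40415772]), 'orientation': array([-2.27830228e-04,  1.24587058e-01,  9.92208445e-01, -6.43768881e-04]), 'force': array([ 0.70954965, -0.62795468, -0.2919525 ]), 'torque': array([-0.02346604, -0.01420688,  0.03055072]), 'finger_force': 0.0, 'gripper_width': 0.08575199431317218}
```

View pics/a1.png

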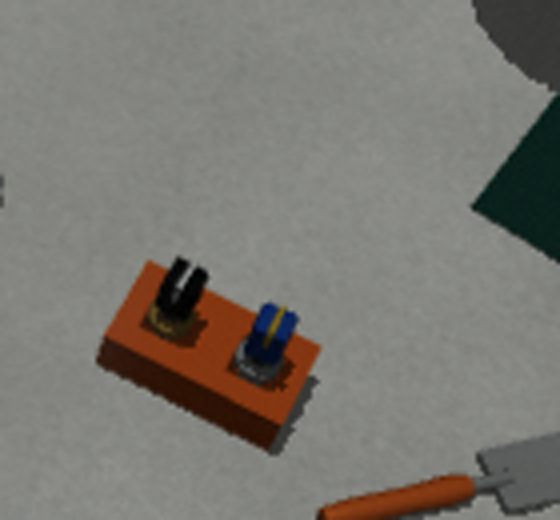

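The calls were refused and the picture shows the rack unchanged, so the arm hasn't moved. I'll try rows with every field given.

>>> carry_out(
  deltas=[
    {"tx": 2.99,"ty": -2.62,"tz": -0.44,"turn": -0.122,"grip": 6},
    {"tx": 2.99,"ty": -2.62,"tz": -0.44,"turn": -0.122,"grip": 6},
    {"tx": 2.99,"ty": -2.62,"tz": -0.44,"turn": -0.122,"grip": 6},
    {"tx": 2.99,"ty": -2.62,"tz": -0.44,"turn": -0.122,"grip": 6},
    {"tx": 2.99,"ty": -2.62,"tz": -0.44,"turn": -0.122,"grip": 6},
  ],
)

```text
time_s: 0.78
position: [0.2863, 0.401, 0.3825]
orientation: [-0.0, 0.419, 0.908, -0.0]
force: [0.5, 0.4, -0.2]
gripper_width: 0.0599
finger_force: 0.0
```

>>> carry_out(
  deltas=[
    {"tx": 2.99,"ty": -2.6,"tz": -0.44,"turn": -0.122,"grip": 6},
    {"tx": 2.99,"ty": -2.6,"tz": -0.44,"turn": -0.122,"grip": 6},
    {"tx": 2.99,"ty": -2.6,"tz": -0.44,"turn": -0.122,"grip": 6},
    {"tx": 2.99,"ty": -2.6,"tz": -0.44,"turn": -0.122,"grip": 6},
    {"tx": 2.99,"ty": -2.6,"tz": -0.44,"turn": -0.122,"grip": 6},
  ],
)

```text
time_s: 1.4
position: [0.4358, 0.2709, 0.3604]
orientation: [-0.0, 0.672, 0.741, -0.0]
force: [0.5, 0.0, 0.6]
gripper_width: 0.06
finger_force: 0.0
```

>>> carry_out(
  deltas=[
    {"tx": 0,"ty": 0,"tz": -2,"turn": 0,"grip": 6},
    {"tx": 0,"ty": 0,"tz": -2,"turn": 0,"grip": 6},
    {"tx": 0,"ty": 0,"tz": -1,"turn": 0,"grip": 6},
    {"tx": 0,"ty": 0,"tz": 0,"turn": 0,"grip": 6},
  ],
)

```text
time_s: 1.9
position: [0.4349, 0.272, 0.3104]
orientation: [-0.0, 0.67, 0.742, -0.0]
force: [0.0, -0.1, -0.3]
gripper_width: 0.0596
finger_force: 0.0
```

Run:
```python
from h import *
s=manip.observe(); print(s['position'],s['qpos'],s['force'])
c=cam('scene'); a=cv2.resize(c['pixels'][130:270,370:520],None,fx=4,fy=4,interpolation=cv2.INTER_CUBIC); cv2.imwrite('pics/a2.png',a)
```

```text
[0.43492782 0.27198674 0.31039332] [ 3.27751861e-01  4.09517900e-01  1.55008642e+00 -1.90813655e-05
  1.18310542e+00  2.26579151e-01] [ 0.02085418 -0.14567402 -0.26616007]
```

View pics/a2.png

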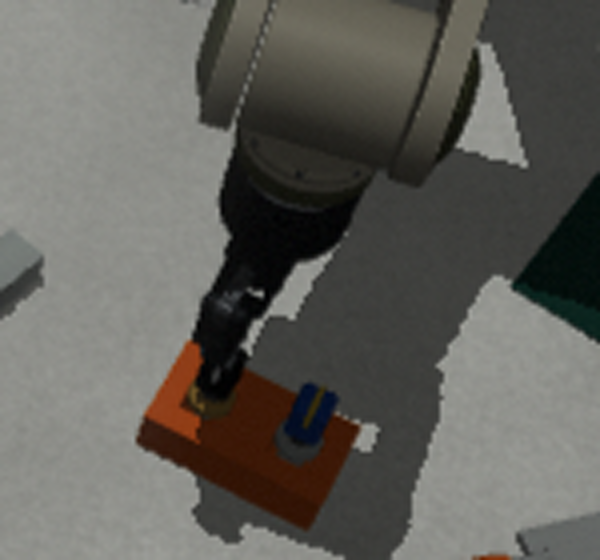

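The view shows the gripper straight over the black stud at crop (215,385), with the blue spare clear at (308,415). I'll descend and grip.

>>> carry_out(
  deltas=[
    {"tx": 0,"ty": 0,"tz": -2,"turn": 0,"grip": 6},
    {"tx": 0,"ty": 0,"tz": -2,"turn": 0,"grip": 6},
    {"tx": 0,"ty": 0,"tz": -2,"turn": 0,"grip": 6},
    {"tx": 0,"ty": 0,"tz": -1.3,"turn": 0,"grip": 6},
    {"tx": 0,"ty": 0,"tz": 0,"turn": 0,"grip": 6},
  ],
)

```text
time_s: 2.58
position: [0.435, 0.272, 0.2376]
orientation: [-0.0, 0.67, 0.742, -0.0]
force: [-0.7, 0.5, 0.5]
gripper_width: 0.0601
finger_force: 0.0
```

>>> carry_out(
  deltas=[
    {"tx": 0,"ty": 0,"tz": 0,"turn": 0,"grip": 4},
    {"tx": 0,"ty": 0,"tz": 0,"turn": 0,"grip": 2.8},
    {"tx": 0,"ty": 0,"tz": 0,"turn": 0,"grip": 2},
    {"tx": 0,"ty": 0,"tz": 0,"turn": 0,"grip": 2},
    {"tx": 0,"ty": 0,"tz": 0,"turn": 0,"grip": 2},
  ],
  grip_force=60,
)

```text
time_s: 3.2
position: [0.4351, 0.2719, 0.238]
orientation: [0.0, 0.671, 0.742, 0.0]
force: [0.9, 0.5, 4.0]
gripper_width: 0.0233
finger_force: 61.4
```

>>> carry_out(
  deltas=[
    {"tx": 0,"ty": 0,"tz": 1.2,"turn": 0,"grip": 2},
    {"tx": 0,"ty": 0,"tz": 2,"turn": 0,"grip": 2},
    {"tx": 0,"ty": 0,"tz": 2,"turn": 0,"grip": 2},
    {"tx": 0,"ty": 0,"tz": 1.5,"turn": 0,"grip": 2},
    {"tx": 0,"ty": 0,"tz": 0,"turn": 0,"grip": 2},
  ],
  grip_force=80,
)

```text
time_s: 3.82
position: [0.4349, 0.2719, 0.3057]
orientation: [0.0, 0.67, 0.742, 0.001]
force: [-0.3, 0.5, -2.7]
gripper_width: 0.0229
finger_force: 79.3
```

>>> carry_out(
  deltas=[
    {"tx": 0.2,"ty": -2.7,"tz": 0,"turn": -0.025,"grip": 2},
    {"tx": 0.3,"ty": -2.8,"tz": 0,"turn": -0.025,"grip": 2},
    {"tx": 0.3,"ty": -2.8,"tz": 0,"turn": -0.025,"grip": 2},
    {"tx": 0.3,"ty": -2.8,"tz": 0,"turn": -0.025,"grip": 2},
    {"tx": 0.3,"ty": -2.8,"tz": 0,"turn": -0.025,"grip": 2},
  ],
)

```text
time_s: 4.45
position: [0.4488, 0.132, 0.3041]
orientation: [-0.001, 0.716, 0.698, -0.001]
force: [0.1, 0.0, -2.2]
gripper_width: 0.0228
finger_force: 79.2
```

>>> carry_out(
  deltas=[
    {"tx": 0.3,"ty": -2.8,"tz": 0,"turn": -0.025,"grip": 2},
    {"tx": 0.3,"ty": -2.8,"tz": 0,"turn": -0.025,"grip": 2},
    {"tx": 0.3,"ty": -2.8,"tz": 0,"turn": -0.025,"grip": 2},
    {"tx": 0.3,"ty": -2.8,"tz": 0,"turn": -0.025,"grip": 2},
    {"tx": 0,"ty": -2.6,"tz": 0,"turn": 0,"grip": 2},
  ],
)

```text
time_s: 5.08
position: [0.4608, -0.0061, 0.3041]
orientation: [-0.001, 0.75, 0.662, -0.0]
force: [0.5, 1.3, -2.1]
gripper_width: 0.023
finger_force: 79.2
```

>>> carry_out(
  deltas=[
    {"tx": 0,"ty": 0,"tz": -2.5,"turn": 0,"grip": 2},
    {"tx": 0,"ty": 0,"tz": -2.2,"turn": 0,"grip": 2},
    {"tx": 0,"ty": 0,"tz": 0,"turn": 0,"grip": 2},
    {"tx": 0,"ty": 0,"tz": 0,"turn": 0,"grip": 2},
  ],
)

```text
time_s: 5.58
position: [0.4611, -0.0051, 0.2582]
orientation: [0.0, 0.75, 0.662, 0.0]
force: [0.4, -0.5, -2.1]
gripper_width: 0.023
finger_force: 79.1
```

Run:
```python
from h import *
s=manip.observe(); print(s['time_s'],s['position'],s['orientation'],s['qpos'],s['force'])
o=np.zeros((560,800,3),np.uint8)
c=cam('scene'); np.savez('scene1.npz',**c); a=cv2.resize(c['pixels'][125:265,270:390],None,fx=4,fy=4,interpolation=cv2.INTER_CUBIC); o[:,:480]=a
c=cam('top'); np.savez('top1.npz',**c); a=cv2.resize(c['pixels'][190:270,270:350],None,fx=4,fy=4,interpolation=cv2.INTER_CUBIC); o[:320,480:]=a
cv2.imwrite('pics/a3.png',cv2.convertScaleAbs(o,alpha=1.5))
```

```text
5.575 [ 0.46110777 -0.00505125  0.25815509] [1.36457016e-04 7.49520815e-01 6.61980752e-01 1.14531549e-04] [-2.68609075e-01  4.06272713e-01  1.75651901e+00  5.12143301e-05
  9.78447173e-01 -1.44758117e-01] [ 0.37689963 -0.46070364 -2.12808671]
```

View pics/a3.png

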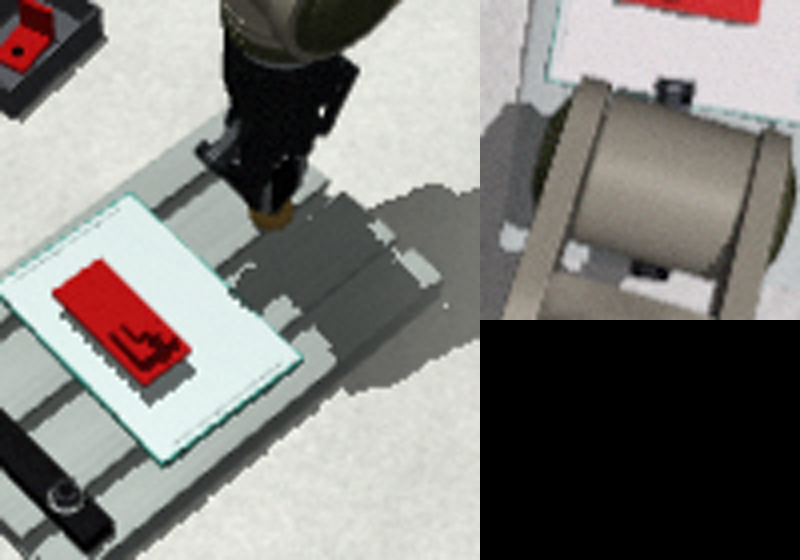

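The stud is held upright over the middle slot; the brass shoe is at scene pixel about (337,179). The glass edge is well ahead of it. I'll check the sideways offset between stud and slot.

Run:
```python
from h import *
yaw=np.deg2rad(-7.1); J=np.array([.5702,-.0182]); Rj=np.array([[np.cos(yaw),-np.sin(yaw)],[np.sin(yaw),np.cos(yaw)]])
Y=np.arange(-.025,.0251,.001)
for n in('top0','scene0'):
    c=dict(np.load(n+'.npz')); g=cv2.cvtColor(c['pixels'],cv2.COLOR_BGR2GRAY).astype(np.float32)
    for X0 in(-.165,-.12,-.075) if n=='top0' else (-.165,-.12,-.075):
        acc=0
        for X in np.arange(X0-.012,X0+.012,.002):
            w=np.c_[(np.c_[np.full(len(Y),X),Y]@Rj.T)+J,np.full(len(Y),.030)]
            uv=cv2.projectPoints(w,c['R'],c['t'],c['K'],None)[0].reshape(-1,2).astype(np.float32)
            acc=acc+cv2.remap(g,uv[:,:1],uv[:,1:],1).ravel()/12
        base=np.median(acc); d=np.clip(base-acc-8,0,None); print(n,X0,'centroid mm',(d@Y/d.sum()*1000).round(2),acc[5:46:2].round(0))
c=dict(np.load('scene1.npz')); hsv=cv2.cvtColor(c['pixels'],cv2.COLOR_BGR2HSV); P=world(c)
m=(hsv[...,0]>10)&(hsv[...,0]<28)&(hsv[...,1]>110)&(P[...,2]>.045)&(abs(P[...,1])<.05)
v,u=np.nonzero(m); print(len(u),u.min(),u.max(),v.min(),v.max(),u.mean())
th=np.linspace(0,6.28,60); pr=np.array([[.4611+.016*np.cos(t),-.0051+.016*np.sin(t),z] for t in th for z in(.060,.069)])
uv=cv2.projectPoints(pr,c['R'],c['t'],c['K'],None)[0].reshape(-1,2); print(uv.min(0),uv.max(0))
```

```text
top0 -0.165 centroid mm -5.66 [129. 128. 126. 125. 126. 121. 108.  92.  97. 122. 130. 130. 129. 128.
 127. 126. 127. 128. 128. 128. 128.]
top0 -0.12 centroid mm -5.22 [128. 128. 126. 125. 125. 120. 104.  82.  84. 110. 126. 126. 126. 126.
 125. 126. 127. 127. 126. 125. 124.]
top0 -0.075 centroid mm -5.09 [117. 118. 117. 116. 115. 110.  93.  68.  70.  94. 113. 115. 115. 116.
 115. 116. 117. 117. 116. 114. 114.]
scene0 -0.165 centroid mm -6.17 [114. 113. 113. 109.  93.  67.  58.  71.  83.  87.  89.  98. 111. 115.
 116. 117. 118. 117. 117. 117. 118.]
scene0 -0.12 centroid mm -4.35 [114. 113. 113. 110.  96.  66.  45.  44.  47.  48.  54.  74. 103. 114.
 115. 116. 116. 114. 114. 115. 117.]
scene0 -0.075 centroid mm -4.48 [106. 105. 104. 101.  86.  58.  40.  40.  42.  43.  49.  69.  96. 106.
 107. 107. 106. 105. 104. 105. 106.]
42 275 342 175 245 336.6190476190476
[332.36172188 172.15209769] [343.63649297 183.06304532]
```

Run:
```python
from h import *
c=dict(np.load('scene1.npz')); hsv=cv2.cvtColor(c['pixels'],cv2.COLOR_BGR2HSV); P=world(c)
for v in range(170,186): print(v,' '.join('%3d/%3d'%(hsv[v,u,1],hsv[v,u,2]) for u in range(329,347)))
for w in([.4611,-.0051,.060],[.4611,.0049,.060],[.4711,-.0051,.060]): print(cv2.projectPoints(np.array([w]),c['R'],c['t'],c['K'],None)[0].ravel())
# jig top-face edges in scene0: +y and -y long edges at z=.03, front corner
yaw=np.deg2rad(-7.1); J=np.array([.5702,-.0182]); Rj=np.array([[np.cos(yaw),-np.sin(yaw)],[np.sin(yaw),np.cos(yaw)]])
for n in('top0','scene0'):
    c=dict(np.load(n+'.npz')); g=cv2.cvtColor(c['pixels'],cv2.COLOR_BGR2GRAY).astype(np.float32)
    for s in(-.11,-.07,.07,.11):
        Y=s+np.arange(-.02,.0201,.002); acc=0
        for X in np.arange(-.15,-.08,.004):
            w=np.c_[(np.c_[np.full(len(Y),X),Y]@Rj.T)+J,np.full(len(Y),.030)]
            uv=cv2.projectPoints(w,c['R'],c['t'],c['K'],None)[0].reshape(-1,2).astype(np.float32)
            acc=acc+cv2.remap(g,uv[:,:1],uv[:,1:],1).ravel()/18
        print(n,s,acc.round(0).astype(int))
```

```text
170 255/  2   0/  3  64/  8  73/  7  51/  5  51/ 10  43/  6 170/  6  14/ 18 128/  2   0/  2   0/  2 255/  1  85/  3  43/  6  11/ 23  15/ 66  17/123
171  96/  8  85/  6  85/  3 109/  7 128/  2  73/  7  85/  9  26/ 20  23/ 34  51/  5 191/  4 255/  2 255/  1  64/  4 128/  4  22/ 35  15/ 87  15/119
172   0/ 17  73/  7  43/  6  73/  7   0/  7  28/  9  36/ 14  21/ 37  15/ 34 255/  1 128/  6  85/  3 255/  3   0/  1  30/ 17  16/ 79  15/120  13/120
173  12/ 66  28/ 18  73/  7 113/  9  32/  8  43/  6  17/ 15  15/ 35  15/ 34 128/  2 128/  2 255/  1 128/  2   0/  8  19/ 54  15/121  15/120  16/114
174  11/118  19/ 66  96/  8 204/  5  64/  8  36/  7  23/ 22  22/ 35  23/ 33 255/  1 255/  1 255/  1 109/  7  20/ 39  13/120  11/119  11/113  17/ 74
175  12/123  11/118  11/ 45 128/  6   0/  7  28/  9  33/ 23  15/ 35  21/ 24 255/  2  64/  4   0/  4 206/ 26 118/ 52  14/113  11/112  14/ 73  12/ 43
176  13/120  13/120  11/115  94/ 19  43/  6 128/  8  26/ 20  22/ 35  19/ 27 128/  4   0/  1 140/ 20 168/ 47 157/ 47  42/ 43  12/ 42  12/ 44  20/ 51
177  17/121  13/121  11/117  91/ 56 163/ 25  59/ 13   9/ 27  15/
[... 1439 characters left out ...]
9 118 118]
top0 -0.07 [118 118 118 117 116 112  96  72  71  93 114 119 119 119 118 118 119 119
 118 117 117]
top0 0.07 [116 116 114 114 113 108  96  82  91 110 114 114 113 109 110 114 116 116
 115 115 115]
top0 0.11 [115 115 114 113 113 113 113 112 111 105  92  88 110 124 125 125 125 125
 125 125 125]
scene0 -0.11 [132 133 133 133 134 134 134 130 120 110 107 107 107 107 106 106 106 105
 105 105 105]
scene0 -0.07 [105 104 103 100  86  60  41  39  42  44  49  62  84 101 106 107 107 105
 105 106 107]
scene0 0.07 [106 105 104 102  88  61  43  42  44  47  59  85 102 107 107 108 108 108
 108 108 107]
scene0 0.11 [107 107 106 106 106 105 105 101  81  54  44  44  45  49  56  66  83 111
 129 133 133]
```

>>> carry_out(
  deltas=[
    {"tx": 0,"ty": -0.1,"tz": -0.8,"turn": 0,"grip": 2},
    {"tx": 0,"ty": 0,"tz": -0.8,"turn": 0,"grip": 2},
    {"tx": 0,"ty": 0,"tz": -0.2,"turn": 0,"grip": 2},
    {"tx": 0,"ty": 0,"tz": -0.2,"turn": 0,"grip": 2},
    {"tx": 0,"ty": 0,"tz": 0,"turn": 0,"grip": 2},
  ],
)

```text
time_s: 6.3
position: [0.461, -0.0061, 0.2377]
orientation: [-0.0, 0.75, 0.662, -0.0]
force: [0.0, 0.3, -1.7]
gripper_width: 0.0228
finger_force: 79.2
```

>>> carry_out(
  deltas=[
    {"tx": 0,"ty": 0,"tz": -0.1,"turn": 0,"grip": 2},
    {"tx": 0,"ty": 0,"tz": -0.1,"turn": 0,"grip": 2},
    {"tx": 0,"ty": 0,"tz": 0,"turn": 0,"grip": 2},
  ],
)

```text
time_s: 6.68
position: [0.4609, -0.0061, 0.2357]
orientation: [0.0, 0.75, 0.662, 0.0]
force: [-0.0, -0.1, -1.4]
gripper_width: 0.023
finger_force: 79.2
```

>>> carry_out(
  deltas=[
    {"tx": 0,"ty": 0,"tz": -0.15,"turn": 0,"grip": 2},
    {"tx": 0,"ty": 0,"tz": -0.15,"turn": 0,"grip": 2},
    {"tx": 0,"ty": 0,"tz": 0,"turn": 0,"grip": 2},
  ],
)

```text
time_s: 7.05
position: [0.4609, -0.0061, 0.2326]
orientation: [-0.0, 0.75, 0.662, -0.0]
force: [0.3, -0.2, -1.7]
gripper_width: 0.0231
finger_force: 79.2
```

>>> carry_out(
  deltas=[
    {"tx": 0,"ty": 0,"tz": -0.15,"turn": 0,"grip": 2},
    {"tx": 0,"ty": 0,"tz": -0.15,"turn": 0,"grip": 2},
    {"tx": 0,"ty": 0,"tz": 0,"turn": 0,"grip": 2},
  ],
)

```text
time_s: 7.42
position: [0.4609, -0.0061, 0.2296]
orientation: [-0.0, 0.75, 0.662, -0.0]
force: [0.4, -0.1, -2.3]
gripper_width: 0.0227
finger_force: 79.2
```

>>> carry_out(
  deltas=[
    {"tx": 0,"ty": 0.1,"tz": 0,"turn": 0,"grip": 2},
    {"tx": 0,"ty": 0,"tz": 0,"turn": 0,"grip": 2},
  ],
)

```text
time_s: 7.68
position: [0.461, -0.005, 0.2298]
orientation: [0.0, 0.75, 0.662, 0.0]
force: [0.0, 0.0, -1.7]
gripper_width: 0.023
finger_force: 79.2
```

>>> carry_out(
  deltas=[
    {"tx": 0,"ty": -0.2,"tz": 0,"turn": 0,"grip": 2},
    {"tx": 0,"ty": 0,"tz": 0,"turn": 0,"grip": 2},
  ],
)

```text
time_s: 7.92
position: [0.4609, -0.0067, 0.2298]
orientation: [-0.001, 0.75, 0.662, 0.001]
force: [0.9, 5.7, 0.2]
gripper_width: 0.0231
finger_force: 79.6
```

>>> carry_out(
  deltas=[
    {"tx": 0,"ty": 0.13,"tz": -0.1,"turn": 0,"grip": 2},
    {"tx": 0,"ty": 0,"tz": 0,"turn": 0,"grip": 2},
  ],
)

```text
time_s: 8.18
position: [0.461, -0.0058, 0.2287]
orientation: [0.0, 0.75, 0.662, -0.0]
force: [0.1, 0.8, -1.0]
gripper_width: 0.023
finger_force: 79.5
```

>>> carry_out(
  deltas=[
    {"tx": 0,"ty": 0,"tz": -0.05,"turn": 0,"grip": 2},
    {"tx": 0,"ty": 0,"tz": 0,"turn": 0,"grip": 2},
  ],
)

```text
time_s: 8.43
position: [0.461, -0.0059, 0.2284]
orientation: [0.0, 0.75, 0.662, 0.0]
force: [-1.4, 0.8, 3.2]
gripper_width: 0.0228
finger_force: 79.7
```

>>> carry_out(
  deltas=[
    {"tx": 0.3,"ty": -0.037,"tz": 0.03,"turn": 0,"grip": 2},
    {"tx": 0.6,"ty": -0.075,"tz": 0,"turn": 0,"grip": 2},
    {"tx": 0.6,"ty": -0.075,"tz": 0,"turn": 0,"grip": 2},
    {"tx": 0.6,"ty": -0.075,"tz": 0,"turn": 0,"grip": 2},
    {"tx": 0.6,"ty": -0.075,"tz": 0,"turn": 0,"grip": 2},
  ],
)

```text
time_s: 9.05
position: [0.4884, -0.0092, 0.2285]
orientation: [-0.0, 0.75, 0.662, -0.0]
force: [-2.6, 0.7, 3.1]
gripper_width: 0.0229
finger_force: 79.9
```

>>> carry_out(
  deltas=[
    {"tx": 0.3,"ty": -0.037,"tz": 0,"turn": 0,"grip": 2},
    {"tx": 0.2,"ty": -0.025,"tz": 0,"turn": 0,"grip": 2},
    {"tx": 0.2,"ty": -0.025,"tz": 0,"turn": 0,"grip": 2},
    {"tx": 0.2,"ty": -0.025,"tz": 0,"turn": 0,"grip": 2},
    {"tx": 0.2,"ty": -0.025,"tz": 0,"turn": 0,"grip": 2},
  ],
)

```text
time_s: 9.68
position: [0.499, -0.0105, 0.2285]
orientation: [-0.0, 0.75, 0.662, -0.0]
force: [-3.6, -0.5, 2.9]
gripper_width: 0.023
finger_force: 79.8
```

>>> carry_out(
  deltas=[
    {"tx": 0.2,"ty": -0.025,"tz": 0.03,"turn": 0,"grip": 2},
    {"tx": 0.25,"ty": -0.031,"tz": 0,"turn": 0,"grip": 2},
    {"tx": 0.25,"ty": -0.031,"tz": 0,"turn": 0,"grip": 2},
    {"tx": 0.25,"ty": -0.031,"tz": 0,"turn": 0,"grip": 2},
    {"tx": 0.25,"ty": -0.031,"tz": 0,"turn": 0,"grip": 2},
  ],
)

```text
time_s: 10.3
position: [0.5112, -0.0121, 0.2287]
orientation: [0.0, 0.75, 0.662, 0.0]
force: [-0.5, 0.1, -1.3]
gripper_width: 0.0229
finger_force: 79.5
```

>>> carry_out(
  deltas=[
    {"tx": 0.25,"ty": -0.031,"tz": 0,"turn": 0,"grip": 2},
    {"tx": 0.25,"ty": -0.031,"tz": 0,"turn": 0,"grip": 2},
    {"tx": 0.25,"ty": -0.031,"tz": 0,"turn": 0,"grip": 2},
    {"tx": 0.25,"ty": -0.031,"tz": 0,"turn": 0,"grip": 2},
    {"tx": 0.25,"ty": -0.031,"tz": 0,"turn": 0,"grip": 2},
  ],
)

```text
time_s: 10.92
position: [0.5236, -0.0136, 0.2288]
orientation: [-0.0, 0.75, 0.662, -0.0]
force: [-0.9, 0.1, -1.1]
gripper_width: 0.0228
finger_force: 79.5
```

Run:
```python
from h import *
s=manip.observe(); print(s['time_s'],s['position'],s['force'],s['torque'])
c=cam('scene'); a=cv2.resize(c['pixels'][125:275,230:390],None,fx=4,fy=4,interpolation=cv2.INTER_CUBIC)
cv2.imwrite('pics/a4.png',cv2.convertScaleAbs(a,alpha=1.5))
```

```text
10.925 [ 0.52361154 -0.01358603  0.22881738] [-0.92474907  0.09636017 -1.08230368] [ 0.01290443  0.14389737 -0.00054201]
```

View pics/a4.png

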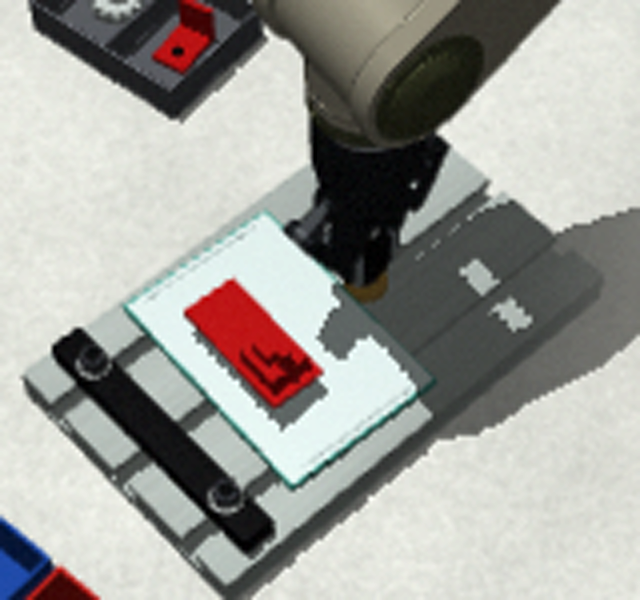

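The shoe (crop (370,285)) is against the glass edge and pushing it with about 1 N. The gap to the fence is closing and the stud stands upright. I'll continue.

>>> carry_out(
  deltas=[
    {"tx": 0.25,"ty": -0.031,"tz": 0,"turn": 0,"grip": 2},
    {"tx": 0.25,"ty": -0.031,"tz": 0,"turn": 0,"grip": 2},
    {"tx": 0.25,"ty": -0.031,"tz": 0,"turn": 0,"grip": 2},
    {"tx": 0.25,"ty": -0.031,"tz": 0,"turn": 0,"grip": 2},
    {"tx": 0.25,"ty": -0.031,"tz": 0,"turn": 0,"grip": 2},
  ],
)

```text
time_s: 11.6
position: [0.5361, -0.0151, 0.2288]
orientation: [-0.0, 0.75, 0.662, -0.0]
force: [-0.7, -0.3, -1.7]
gripper_width: 0.0231
finger_force: 79.4
```

>>> carry_out(
  deltas=[
    {"tx": 0.2,"ty": -0.025,"tz": 0,"turn": 0,"grip": 2},
    {"tx": 0.2,"ty": -0.025,"tz": 0,"turn": 0,"grip": 2},
    {"tx": 0.2,"ty": -0.025,"tz": 0,"turn": 0,"grip": 2},
    {"tx": 0.1,"ty": -0.012,"tz": 0,"turn": 0,"grip": 2},
  ],
)

```text
time_s: 12.1
position: [0.5431, -0.016, 0.2288]
orientation: [-0.0, 0.75, 0.662, 0.0]
force: [-0.6, -0.4, -0.8]
gripper_width: 0.0229
finger_force: 79.4
```

>>> carry_out(
  deltas=[
    {"tx": 0.1,"ty": -0.012,"tz": 0,"turn": 0,"grip": 2},
    {"tx": 0.1,"ty": -0.012,"tz": 0,"turn": 0,"grip": 2},
    {"tx": 0.1,"ty": -0.013,"tz": 0,"turn": 0,"grip": 2},
    {"tx": 0.1,"ty": -0.012,"tz": 0,"turn": 0,"grip": 2},
    {"tx": 0.1,"ty": -0.013,"tz": 0,"turn": 0,"grip": 2},
  ],
)

```text
time_s: 12.72
position: [0.548, -0.0166, 0.2288]
orientation: [-0.0, 0.75, 0.662, -0.0]
force: [-1.1, 0.2, -1.6]
gripper_width: 0.0233
finger_force: 79.4
```

>>> carry_out(
  deltas=[
    {"tx": 0.1,"ty": -0.012,"tz": 0,"turn": 0,"grip": 2},
    {"tx": 0.1,"ty": -0.012,"tz": 0,"turn": 0,"grip": 2},
    {"tx": 0.1,"ty": -0.013,"tz": 0,"turn": 0,"grip": 2},
  ],
)

```text
time_s: 13.1
position: [0.5509, -0.017, 0.2287]
orientation: [-0.0, 0.75, 0.662, -0.0]
force: [-2.3, -0.7, -2.0]
gripper_width: 0.0231
finger_force: 79.3
```

Plunger contact is beginning.

>>> carry_out(
  deltas=[
    {"tx": 0.1,"ty": -0.012,"tz": 0,"turn": 0,"grip": 2},
    {"tx": 0.1,"ty": -0.012,"tz": 0,"turn": 0,"grip": 2},
    {"tx": 0,"ty": 0,"tz": 0,"turn": 0,"grip": 2},
  ],
)

```text
time_s: 13.48
position: [0.553, -0.0172, 0.2288]
orientation: [-0.0, 0.75, 0.662, 0.0]
force: [-2.7, 0.3, -2.6]
gripper_width: 0.023
finger_force: 79.2
```

>>> carry_out(
  deltas=[
    {"tx": 0.05,"ty": -0.006,"tz": 0,"turn": 0,"grip": 2},
    {"tx": 0.05,"ty": -0.006,"tz": 0,"turn": 0,"grip": 2},
    {"tx": 0,"ty": 0,"tz": 0,"turn": 0,"grip": 2},
  ],
)

```text
time_s: 13.85
position: [0.5536, -0.0173, 0.2287]
orientation: [-0.001, 0.75, 0.662, -0.001]
force: [-5.3, -0.2, 0.4]
gripper_width: 0.0229
finger_force: 79.4
```

>>> carry_out(
  deltas=[
    {"tx": 0.05,"ty": -0.006,"tz": 0,"turn": 0,"grip": 2},
    {"tx": 0,"ty": 0,"tz": 0,"turn": 0,"grip": 2},
  ],
)

```text
time_s: 14.1
position: [0.5539, -0.0173, 0.2287]
orientation: [-0.001, 0.75, 0.662, -0.001]
force: [-6.3, -1.3, 0.3]
gripper_width: 0.0231
finger_force: 79.6
```

>>> carry_out(
  deltas=[
    {"tx": 0.05,"ty": -0.006,"tz": 0,"turn": 0,"grip": 2},
    {"tx": 0,"ty": 0,"tz": 0,"turn": 0,"grip": 2},
  ],
)

```text
time_s: 14.35
position: [0.5543, -0.0174, 0.2287]
orientation: [-0.001, 0.749, 0.662, -0.001]
force: [-7.0, 0.2, 1.5]
gripper_width: 0.0228
finger_force: 79.6
```

Run:
```python
from h import *
s=manip.observe(); print(s['time_s'],s['position'],s['force'],s['torque'])
o=np.zeros((600,800,3),np.uint8)
c=cam('scene'); a=cv2.resize(c['pixels'][195:275,232:332],None,fx=5,fy=5,interpolation=cv2.INTER_CUBIC); o[:400,:500]=a
np.savez('scene2.npz',**c)
c=cam('top'); a=cv2.resize(c['pixels'][128:228,284:368],None,fx=3.5,fy=3.5,interpolation=cv2.INTER_CUBIC); o[:a.shape[0],500:500+a.shape[1]]=a
np.savez('top2.npz',**c)
cv2.imwrite('pics/a5.png',cv2.convertScaleAbs(o,alpha=1.4))
```

```text
14.35 [ 0.55432321 -0.01735776  0.22870868] [-6.99359319  0.1882398   1.5493292 ] [-0.06002451  1.45297282 -0.02891834]
```

View pics/a5.png

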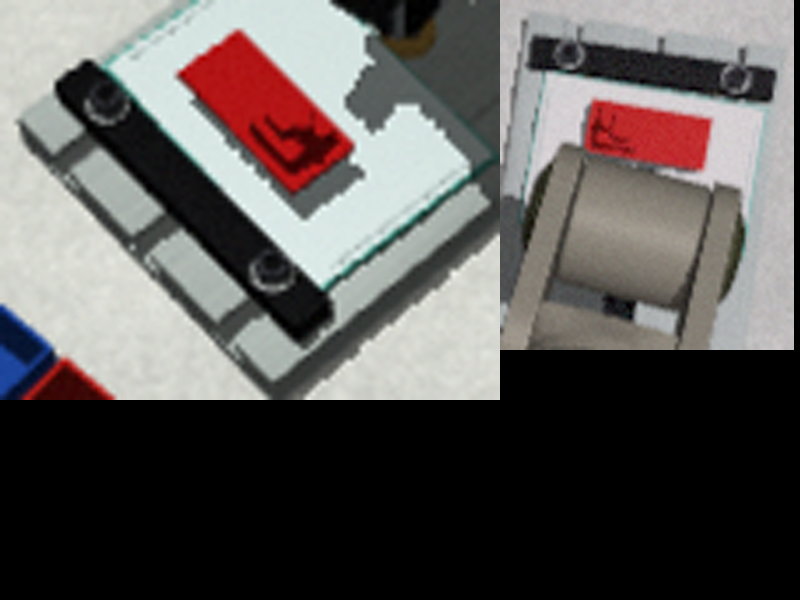

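The glass is close to the fence in both views. The force is still rising softly, so I'll keep pushing gently until it stops hard.

>>> carry_out(
  deltas=[
    {"tx": 0.05,"ty": -0.006,"tz": 0,"turn": 0,"grip": 2},
    {"tx": 0,"ty": 0,"tz": 0,"turn": 0,"grip": 2},
  ],
)

```text
time_s: 14.7
position: [0.5547, -0.0174, 0.2287]
orientation: [-0.001, 0.749, 0.662, -0.001]
force: [-8.2, -1.5, 1.6]
gripper_width: 0.023
finger_force: 79.7
```

>>> carry_out(
  deltas=[
    {"tx": 0.05,"ty": -0.006,"tz": 0,"turn": 0,"grip": 2},
    {"tx": 0,"ty": 0,"tz": 0,"turn": 0,"grip": 2},
  ],
)

```text
time_s: 14.95
position: [0.5552, -0.0175, 0.2287]
orientation: [-0.001, 0.75, 0.662, -0.001]
force: [-9.1, -0.1, 2.3]
gripper_width: 0.023
finger_force: 79.8
```

Run:
```python
from h import *
# gap between fence face and far glass edge: bright glass pixels vs dark fence, along jig x at several y (top view)
yaw=np.deg2rad(-7.1); J=np.array([.5702,-.0182]); Rj=np.array([[np.cos(yaw),-np.sin(yaw)],[np.sin(yaw),np.cos(yaw)]])
for n in('top2','scene2'):
    c=dict(np.load(n+'.npz')); im=c['pixels'].astype(np.float32)
    for y in(-.08,-.068,-.04,-.02,.02,.04,.068,.08):
        X=np.arange(.105,.15,.0015)
        w=np.c_[(np.c_[X,np.full(len(X),y)]@Rj.T)+J,np.full(len(X),.036)]
        uv=cv2.projectPoints(w,c['R'],c['t'],c['K'],None)[0].reshape(-1,2).astype(np.float32)
        p=cv2.remap(im,uv[:,:1],uv[:,1:],1)[:,0]; print(n,y,(p[:,2]).round(0).astype(int)[:24])
```

```text
top2 -0.08 [152 151 151 152 153 152 152 152 152 152 152 152 146 135 125 118 104  86
  57  22  20  39  58  76]
top2 -0.068 [153 153 152 152 153 153 153 153 153 152 151 151 152 139 118  92  63  46
  32  36  46  52  56  46]
top2 -0.04 [139 137 137 139 142 146 149 152 153 152 151 152 151 145 136 119  99  73
  46  19   8  19  26  24]
top2 -0.02 [135 137 140 140 141 145 148 150 152 152 151 152 151 147 139 120  97  64
  38  24  16  19  23  25]
top2 0.02 [138 136 134 135 136 141 146 148 150 153 155 154 153 152 149 130 109  74
  41  25  13  20  26  25]
top2 0.04 [111 116 124 128 134 138 142 147 152 151 150 151 152 152 151 136 120  87
  53  35  20  23  25  23]
top2 0.068 [151 152 153 152 151 149 149 150 150 151 151 151 151 151 151 149 132 107
  68  26  39  77  87  82]
top2 0.08 [149 149 149 148 146 146 146 147 147 149 150 149 148 147 147 143 136 112
  83  49  16  20  36  41]
scene2 -0.08 [153 153 153 153 153 154 154 153 153 153 154 152 143 118  75  42  38  31
  26  23  21  24  25  20]
scene2 -0.068 [153 153 152 153 154 153 154 154 154 153 153 153 152 136  99  52  25  13
  11  11  16  15  22  28]
scene2 -0.04 [105 143 153 154 154 154 154 154 154 154 155 155 153 145 118  75  38  16
  11  12  12  12  13  12]
scene2 -0.02 [ 75 112 145 151 154 154 154 154 155 155 155 155 155 143 119  73  35  17
  12  11  11  11  12  12]
scene2 0.02 [ 67  85 121 150 154 155 155 155 156 156 156 156 156 156 152 117  62  22
  13  11  10  12  13  13]
scene2 0.04 [ 66  85 122 153 155 156 156 156 156 155 155 155 155 154 150 119  60  23
  13  11  11  12  12  13]
scene2 0.068 [156 156 155 155 156 155 155 156 156 157 157 156 156 155 151 112  61  40
  38  40  31  24  28  35]
scene2 0.08 [139 137 130 132 139 147 147 145 152 156 156 155 156 154 149 112  54  26
  14  13  13  12  13  13]
```

>>> carry_out(
  deltas=[
    {"tx": 0.05,"ty": -0.006,"tz": 0,"turn": 0,"grip": 2},
    {"tx": 0,"ty": 0,"tz": 0,"turn": 0,"grip": 2},
  ],
)

```text
time_s: 15.2
position: [0.5556, -0.0175, 0.2287]
orientation: [-0.001, 0.749, 0.662, -0.001]
force: [-8.6, -0.6, 2.8]
gripper_width: 0.0225
finger_force: 79.8
```

>>> carry_out(
  deltas=[
    {"tx": 0.05,"ty": -0.006,"tz": 0,"turn": 0,"grip": 2},
    {"tx": 0,"ty": 0,"tz": 0,"turn": 0,"grip": 2},
  ],
)

```text
time_s: 15.45
position: [0.556, -0.0176, 0.2287]
orientation: [-0.002, 0.749, 0.662, -0.001]
force: [-9.7, -0.5, 3.5]
gripper_width: 0.023
finger_force: 79.8
```

Run:
```python
from h import *
from scipy.spatial.transform import Rotation as Ro
s=manip.observe(); q=s['orientation']; R=Ro.from_quat([*q[1:],q[0]]).as_matrix(); print(s['position'],R[:,2],s['position']+.197*R[:,2],s['force'])
yaw=np.deg2rad(-7.1); J=np.array([.5702,-.0182]); Rj=np.array([[np.cos(yaw),-np.sin(yaw)],[np.sin(yaw),np.cos(yaw)]])
c3=cam('scene'); t3=cam('top'); np.savez('scene3.npz',**c3)
for n,c in(('scene2',dict(np.load('scene2.npz'))),('scene3',c3),('top2',dict(np.load('top2.npz'))),('top3',t3)):
    im=c['pixels'].astype(np.float32)[...,2]; o=[]
    for y0 in(-.083,-.045,-.02,.02,.045,.083):
        acc=0; X=np.arange(.105,.15,.0005)
        for y in np.arange(y0-.006,y0+.0061,.002):
            w=np.c_[(np.c_[X,np.full(len(X),y)]@Rj.T)+J,np.full(len(X),.036)]
            uv=cv2.projectPoints(w,c['R'],c['t'],c['K'],None)[0].reshape(-1,2).astype(np.float32)
            acc=acc+cv2.remap(im,uv[:,:1],uv[:,1:],1).ravel()/7
        k=np.arange(20,len(X)); i=k[np.argmax(acc[k]<100)]; o.append(round(X[i]*1000,1))
    print(n,o)
o=np.zeros((520,800,3),np.uint8)
a=cv2.resize(c3['pixels'][195:275,232:332],None,fx=4,fy=4,interpolation=cv2.INTER_CUBIC); o[:320,:400]=a
a=cv2.resize(c3['pixels'][140:230,290:370],None,fx=5,fy=5,interpolation=cv2.INTER_CUBIC); o[:450,400:]=a
cv2.imwrite('pics/a6.png',cv2.convertScaleAbs(o,alpha=1.8))
```

```text
[ 0.55602605 -0.01758651  0.22865855] [-4.21315835e-03  3.56056288e-04 -9.99991061e-01] [ 0.55519605 -0.01751636  0.03166031] [-9.73411334 -0.5188009   3.45491571]
scene2 [np.float64(125.5), np.float64(127.0), np.float64(127.0), np.float64(128.0), np.float64(128.0), np.float64(127.0)]
scene3 [np.float64(128.5), np.float64(128.0), np.float64(128.0), np.float64(128.0), np.float64(128.0), np.float64(127.5)]
top2 [np.float64(128.5), np.float64(128.5), np.float64(129.0), np.float64(129.5), np.float64(130.0), np.float64(131.0)]
top3 [np.float64(129.5), np.float64(130.0), np.float64(130.0), np.float64(130.5), np.float64(131.0), np.float64(131.0)]
```

View pics/a6.png

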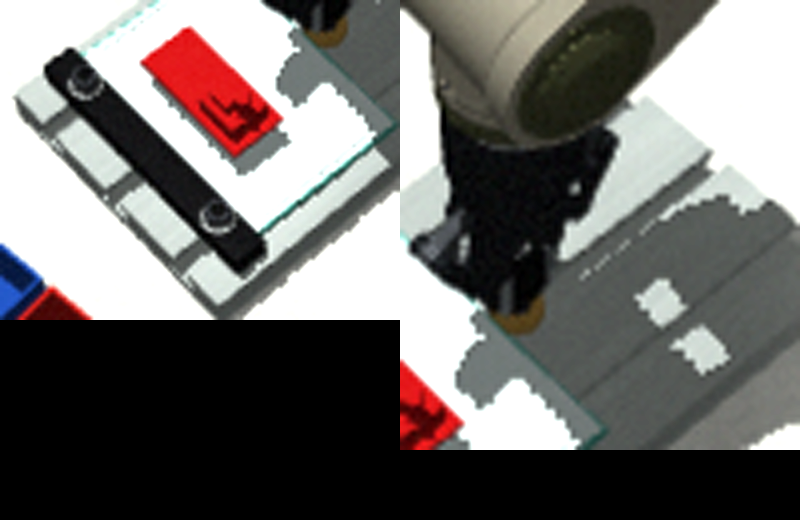

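The far edge is now almost parallel to the fence, within about 1 mm in both views. I'll feel for the hard stop.

>>> carry_out(
  deltas=[
    {"tx": 0.05,"ty": -0.006,"tz": 0,"turn": 0,"grip": 2},
    {"tx": 0,"ty": 0,"tz": 0,"turn": 0,"grip": 2},
  ],
)

```text
time_s: 15.8
position: [0.5565, -0.0177, 0.2286]
orientation: [-0.002, 0.749, 0.662, -0.002]
force: [-10.6, -2.0, 2.9]
gripper_width: 0.023
finger_force: 79.8
```

>>> carry_out(
  deltas=[
    {"tx": 0.05,"ty": -0.006,"tz": 0,"turn": 0,"grip": 2},
    {"tx": 0,"ty": 0,"tz": 0,"turn": 0,"grip": 2},
  ],
)

```text
time_s: 16.05
position: [0.5569, -0.0177, 0.2286]
orientation: [-0.002, 0.749, 0.662, -0.002]
force: [-10.3, -0.4, 3.7]
gripper_width: 0.0229
finger_force: 79.8
```

```bash
cat > st.py <<'E'
from h import *
from scipy.spatial.transform import Rotation as Ro
s=manip.observe(); q=s['orientation']; R=Ro.from_quat([*q[1:],q[0]]).as_matrix(); print(s['time_s'],s['position'].round(5),R[:,2].round(4),'yaw',np.degrees(np.arctan2(R[1,1],R[0,1])),'tip',(s['position']+.197*R[:,2]).round(5),s['force'].round(2),s['torque'].round(2),s['gripper_width'])
E
python3 st.py
```

```text
16.05 [ 0.55687 -0.01769  0.22858] [-4.9e-03  4.0e-04 -1.0e+00] yaw -7.088572896112298 tip [ 0.5559  -0.0176   0.03158] [-10.26  -0.39   3.65] [-0.16  2.   -0.  ] 0.022903911392487767
```

```bash
cat > gl.py <<'E'
from h import *
import sys,os
# displacement of the red print (rides on the glass) between saved scene pictures, in mm along jig x,y
def cent(c):
    hsv=cv2.cvtColor(c['pixels'],cv2.COLOR_BGR2HSV); b=c['pixels'].astype(float)
    w=np.clip(b[...,2]-np.maximum(b[...,0],b[...,1])-15,0,80); w[:185]=0; w[245:]=0; w[:,:260]=0; w[:,345:]=0
    v,u=np.mgrid[0:400,0:640]; return np.array([(w*u).sum(),(w*v).sum()])/w.sum()
n=sys.argv[1]; c=cam('scene'); np.savez(n+'.npz',**c)
yaw=np.deg2rad(-7.1); e=np.array([np.cos(yaw),np.sin(yaw)]); f=np.array([-e[1],e[0]])
for m in('scene2','scene3','scene4','scene5','scene6','scene7'):
    if os.path.exists(m+'.npz'):
        d=dict(np.load(m+'.npz')); p=plane(d,*cent(d),.08)[:2]; print(m,'print jig x,y mm',(p@e*1000).round(2),(p@f*1000).round(2))
E
python3 gl.py scene4
```

```text
scene2 print jig x,y mm 660.64 52.71
scene3 print jig x,y mm 662.19 53.33
scene4 print jig x,y mm 662.96 53.8
```

>>> carry_out(
  deltas=[
    {"tx": 0.05,"ty": -0.006,"tz": 0,"turn": 0,"grip": 2},
    {"tx": 0.05,"ty": -0.006,"tz": 0,"turn": 0,"grip": 2},
    {"tx": 0,"ty": 0,"tz": 0,"turn": 0,"grip": 2},
  ],
)

```text
time_s: 16.48
position: [0.5576, -0.0178, 0.2284]
orientation: [-0.002, 0.749, 0.662, -0.002]
force: [-12.2, -1.1, 3.7]
gripper_width: 0.023
finger_force: 79.9
```

```bash
python3 gl.py scene5; python3 st.py
```

```text
scene2 print jig x,y mm 660.64 52.71
scene3 print jig x,y mm 662.19 53.33
scene4 print jig x,y mm 662.96 53.8
scene5 print jig x,y mm 663.33 53.95
16.525 [ 0.5576  -0.01782  0.22845] [-6.2e-03  5.0e-04 -1.0e+00] yaw -7.088371303078726 tip [ 0.55638 -0.01772  0.03145] [-12.59  -1.78   3.98] [-0.24  2.37 -0.08] 0.023053914193924562
```

The glass still creeps in (0.4 mm), so it is still squaring up. A bit more.

>>> carry_out(
  deltas=[
    {"tx": 0.05,"ty": -0.006,"tz": 0,"turn": 0,"grip": 2},
    {"tx": 0,"ty": 0,"tz": 0,"turn": 0,"grip": 2},
  ],
)

```text
time_s: 16.77
position: [0.5579, -0.0178, 0.2283]
orientation: [-0.003, 0.749, 0.662, -0.003]
force: [-13.6, -2.0, 4.5]
gripper_width: 0.0231
finger_force: 80.0
```

>>> carry_out(
  deltas=[
    {"tx": 0.05,"ty": -0.006,"tz": 0,"turn": 0,"grip": 2},
    {"tx": 0,"ty": 0,"tz": 0,"turn": 0,"grip": 2},
  ],
)

```text
time_s: 17.02
position: [0.5581, -0.0178, 0.2282]
orientation: [-0.003, 0.749, 0.662, -0.003]
force: [-14.8, -1.2, 4.4]
gripper_width: 0.0229
finger_force: 80.0
```

```bash
python3 gl.py scene6|tail -1; python3 st.py
```

```text
scene6 print jig x,y mm 663.35 53.96
17.075 [ 0.55815 -0.01784  0.2282 ] [-8.4e-03  8.0e-04 -1.0e+00] yaw -7.077060425833773 tip [ 0.55649 -0.01769  0.03121] [-15.46  -0.81   4.94] [-0.26  2.89 -0.05] 0.023332384845397573
```

The glass has stopped (663.33 → 663.35 mm) while the force climbed, so it's home. I'll ease back to about 10 N and press down.

>>> carry_out(
  deltas=[
    {"tx": -0.1,"ty": 0.012,"tz": 0,"turn": 0,"grip": 2},
    {"tx": -0.05,"ty": 0.006,"tz": 0,"turn": 0,"grip": 2},
    {"tx": 0,"ty": 0,"tz": -0.1,"turn": 0,"grip": 2},
    {"tx": 0,"ty": 0,"tz": -0.1,"turn": 0,"grip": 2},
    {"tx": 0,"ty": 0,"tz": 0,"turn": 0,"grip": 2},
  ],
)

```text
time_s: 17.7
position: [0.5573, -0.0178, 0.2268]
orientation: [-0.002, 0.749, 0.662, -0.002]
force: [-12.4, -0.2, 6.4]
gripper_width: 0.0229
finger_force: 80.8
```

```bash
python3 st.py
```

```text
17.7 [ 0.55732 -0.01778  0.22685] [-4.9e-03  3.0e-04 -1.0e+00] yaw -7.088993199739411 tip [ 0.55636 -0.01772  0.02985] [-12.39  -0.15   6.43] [-0.13  2.24 -0.07] 0.0229161023313057
```

>>> carry_out(
  deltas=[
    {"tx": -0.05,"ty": 0.006,"tz": -0.1,"turn": 0,"grip": 2},
    {"tx": 0,"ty": 0,"tz": -0.1,"turn": 0,"grip": 2},
    {"tx": 0,"ty": 0,"tz": -0.1,"turn": 0,"grip": 2},
    {"tx": 0,"ty": 0,"tz": 0,"turn": 0,"grip": 2},
  ],
)

```text
time_s: 18.2
position: [0.557, -0.0177, 0.2245]
orientation: [-0.001, 0.749, 0.662, -0.001]
force: [-11.8, -1.2, 12.3]
gripper_width: 0.023
finger_force: 81.4
```

```bash
python3 st.py;python3 gl.py scene7|tail -1
```

```text
18.2 [ 0.55701 -0.01774  0.22448] [-0.0034 -0.     -1.    ] yaw -7.0887146979707865 tip [ 0.55633 -0.01774  0.02748] [-11.76  -1.18  12.27] [-0.12  2.28 -0.06] 0.02296341993087749
scene7 print jig x,y mm 663.35 53.96
```

>>> carry_out(
  deltas=[
    {"tx": 0,"ty": 0,"tz": -0.02,"turn": 0.1,"grip": 2},
    {"tx": 0,"ty": 0,"tz": 0,"turn": 0.15,"grip": 2},
    {"tx": 0,"ty": 0,"tz": 0,"turn": 0.15,"grip": 2},
    {"tx": 0,"ty": 0,"tz": 0,"turn": 0,"grip": 2},
  ],
)

```text
time_s: 18.75
position: [0.5568, -0.0178, 0.2243]
orientation: [-0.002, 0.602, 0.798, -0.001]
force: [-13.4, -1.6, 11.5]
gripper_width: 0.0226
finger_force: 81.3
```

```bash
python3 st.py
```

```text
18.75 [ 0.55684 -0.01782  0.22432] [-4.1e-03 -1.0e-04 -1.0e+00] yaw 15.933425279382806 tip [ 0.55603 -0.01785  0.02732] [-13.36  -1.6   11.52] [-0.22  2.47  0.09] 0.022642490963067023
```

>>> carry_out(
  deltas=[
    {"tx": 0,"ty": 0,"tz": 0,"turn": 0.16,"grip": 2},
    {"tx": 0,"ty": 0,"tz": 0,"turn": 0.16,"grip": 2},
    {"tx": 0,"ty": 0,"tz": 0,"turn": 0.16,"grip": 2},
    {"tx": 0,"ty": 0,"tz": 0,"turn": 0.16,"grip": 2},
    {"tx": 0,"ty": 0,"tz": 0,"turn": 0,"grip": 2},
  ],
)

```text
time_s: 19.38
position: [0.5566, -0.0177, 0.2242]
orientation: [-0.002, 0.321, 0.947, -0.001]
force: [-14.1, -0.2, 12.0]
gripper_width: 0.023
finger_force: 81.4
```

>>> carry_out(
  deltas=[
    {"tx": 0,"ty": 0,"tz": 0,"turn": 0.16,"grip": 2},
    {"tx": 0,"ty": 0,"tz": 0,"turn": 0.16,"grip": 2},
    {"tx": 0,"ty": 0,"tz": 0,"turn": 0.16,"grip": 2},
    {"tx": 0,"ty": 0,"tz": 0,"turn": 0.05,"grip": 2},
    {"tx": 0,"ty": 0,"tz": 0,"turn": 0,"grip": 2},
  ],
)

```text
time_s: 20.0
position: [0.5565, -0.0178, 0.2241]
orientation: [-0.003, 0.062, 0.998, -0.0]
force: [-15.0, -1.2, 11.9]
gripper_width: 0.0226
finger_force: 81.4
```

```bash
python3 st.py;python3 gl.py scene7|tail -1
```

```text
20.0 [ 0.5565  -0.0178   0.22413] [-5.7e-03 -1.0e-04 -1.0e+00] yaw 82.90797841217078 tip [ 0.55538 -0.01782  0.02714] [-15.04  -1.18  11.93] [-0.31  2.87 -0.02] 0.022621456550383896
scene7 print jig x,y mm 663.36 53.93
```

>>> carry_out(
  deltas=[
    {"tx": 0,"ty": 0,"tz": 0.1,"turn": 0,"grip": 2},
    {"tx": 0,"ty": 0,"tz": 0.05,"turn": 0,"grip": 2},
    {"tx": 0,"ty": 0,"tz": 0,"turn": 0,"grip": 2},
  ],
)

```text
time_s: 20.42
position: [0.5565, -0.0178, 0.2254]
orientation: [-0.003, 0.062, 0.998, -0.0]
force: [-14.5, -1.6, 9.2]
gripper_width: 0.023
finger_force: 81.3
```

>>> carry_out(
  deltas=[
    {"tx": 0,"ty": 0,"tz": 0.05,"turn": 0,"grip": 2},
    {"tx": 0,"ty": 0,"tz": 0,"turn": 0,"grip": 2},
  ],
)

```text
time_s: 20.68
position: [0.5565, -0.0178, 0.2256]
orientation: [-0.003, 0.062, 0.998, -0.0]
force: [-14.0, -2.0, 7.1]
gripper_width: 0.0231
finger_force: 80.6
```

>>> carry_out(
  deltas=[
    {"tx": -0.1,"ty": 0.012,"tz": 0.05,"turn": 0,"grip": 2},
    {"tx": -0.1,"ty": 0.012,"tz": 0,"turn": 0,"grip": 2},
    {"tx": 0,"ty": 0,"tz": 0,"turn": 0,"grip": 2},
  ],
)

```text
time_s: 21.05
position: [0.5556, -0.0178, 0.2258]
orientation: [-0.001, 0.062, 0.998, -0.0]
force: [-6.1, -3.4, -2.5]
gripper_width: 0.0234
finger_force: 79.3
```

```bash
python3 st.py;python3 gl.py scene7|tail -1
```

```text
21.05 [ 0.55555 -0.01777  0.22576] [-1.9e-03 -2.0e-04 -1.0e+00] yaw 82.85117763137765 tip [ 0.55517 -0.01782  0.02876] [-6.12 -3.38 -2.53] [-0.31  0.9  -0.  ] 0.023448403753551006
scene7 print jig x,y mm 663.36 53.91
```

It's clamped: the lips now carry the spring, and the glass hasn't moved. I'll release.

>>> carry_out(
  deltas=[
    {"tx": 0,"ty": 0,"tz": 0,"turn": 0,"grip": 2.6},
    {"tx": 0,"ty": 0,"tz": 0,"turn": 0,"grip": 3.5},
    {"tx": 0,"ty": 0,"tz": 0,"turn": 0,"grip": 4.5},
    {"tx": 0,"ty": 0,"tz": 0,"turn": 0,"grip": 4.5},
    {"tx": 0,"ty": 0,"tz": 0,"turn": 0,"grip": 4.5},
  ],
  grip_force=20,
)

```text
time_s: 21.72
position: [0.556, -0.0176, 0.2262]
orientation: [0.0, 0.062, 0.998, -0.0]
force: [0.5, -0.1, -0.4]
gripper_width: 0.0449
finger_force: 0.0
```

>>> carry_out(
  deltas=[
    {"tx": 0,"ty": 0,"tz": 1,"turn": 0,"grip": 4.5},
    {"tx": 0,"ty": 0,"tz": 2,"turn": 0,"grip": 4.5},
    {"tx": 0,"ty": 0,"tz": 3,"turn": 0,"grip": 4.5},
    {"tx": 0,"ty": 0,"tz": 3,"turn": 0,"grip": 4.5},
    {"tx": 0,"ty": 0,"tz": 3,"turn": 0,"grip": 4.5},
  ],
)

```text
time_s: 22.35
position: [0.5558, -0.0175, 0.3479]
orientation: [0.0, 0.062, 0.998, -0.0]
force: [-0.7, 0.0, 0.3]
gripper_width: 0.0451
finger_force: 0.0
```

>>> carry_out(
  deltas=[
    {"tx": -2.5,"ty": 3,"tz": 1,"turn": 0,"grip": 4.5},
    {"tx": -2.5,"ty": 4,"tz": 0,"turn": 0,"grip": 4.5},
    {"tx": -2.5,"ty": 4,"tz": 0,"turn": 0,"grip": 4.5},
    {"tx": -2.5,"ty": 4,"tz": 0,"turn": 0,"grip": 4.5},
    {"tx": 0,"ty": 4,"tz": 0,"turn": 0,"grip": 4.5},
  ],
)

```text
time_s: 22.98
position: [0.4544, 0.1736, 0.3572]
orientation: [0.0, 0.062, 0.998, 0.0]
force: [1.8, -0.4, 0.6]
gripper_width: 0.045
finger_force: 0.0
```

```bash
python3 st.py;python3 gl.py scene7|tail -1
python3 - <<'E'
from h import *
c=cam('scene'); t=cam('top'); o=np.zeros((560,800,3),np.uint8)
a=cv2.resize(c['pixels'][140:280,230:390],None,fx=3,fy=3,interpolation=cv2.INTER_CUBIC); o[:420,:480]=a
a=cv2.resize(t['pixels'][128:268,270:370],None,fx=3.2,fy=4,interpolation=cv2.INTER_CUBIC); o[:560,480:]=a
cv2.imwrite('pics/a7.png',cv2.convertScaleAbs(o,alpha=1.3))
E
```

```text
22.975 [0.45439 0.17365 0.35719] [ 7.e-04  1.e-04 -1.e+00] yaw 82.85846444178952 tip [0.45454 0.17367 0.16019] [ 1.77 -0.4   0.59] [-0.04  0.    0.02] 0.044974443880660346
scene7 print jig x,y mm 663.25 53.78
```

View pics/a7.png

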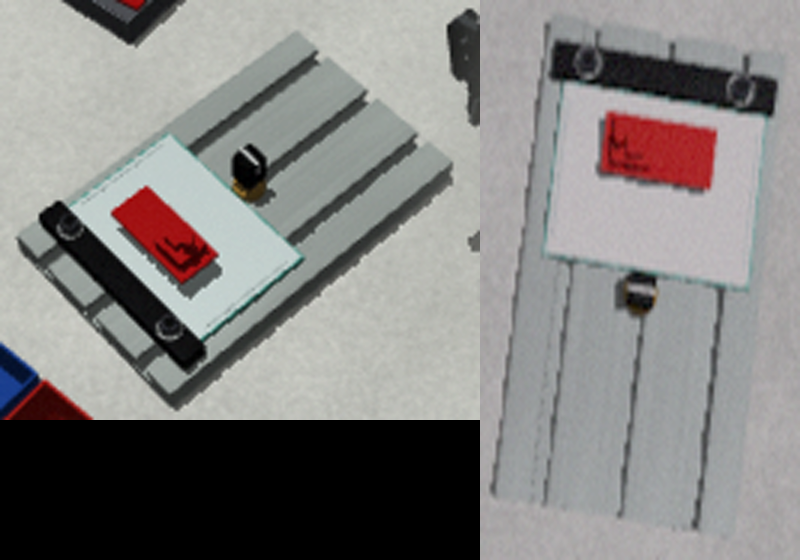

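The view shows the stud standing upright in the middle slot (crop (250,165) left, (640,293) right) with its stripe square across the slot. The shoe is on the glass edge, and the glass lies flush and parallel along the fence. I'll check once for creep, then hand in.

>>> carry_out(
  deltas=[
    {"tx": 0,"ty": 0,"tz": 0,"turn": 0,"grip": 4.5},
    {"tx": 0,"ty": 0,"tz": 0,"turn": 0,"grip": 4.5},
    {"tx": 0,"ty": 0,"tz": 0,"turn": 0,"grip": 4.5},
    {"tx": 0,"ty": 0,"tz": 0,"turn": 0,"grip": 4.5},
    {"tx": 0,"ty": 0,"tz": 0,"turn": 0,"grip": 4.5},
  ],
)

```text
time_s: 23.75
position: [0.456, 0.1723, 0.3561]
orientation: [-0.0, 0.062, 0.998, -0.0]
force: [-1.0, -0.0, -0.5]
gripper_width: 0.0446
finger_force: 0.0
```

```bash
python3 gl.py scene7|tail -1; python3 -c "
from station import manip; print(manip.job_done())"
```

```text
scene7 print jig x,y mm 663.25 53.81
the job is handed in; nothing more can be done
None
```

The glass is home against the fence by force and camera, and the stud is locked a quarter turn under the middle slot; I handed the job in at about 24 s with the gripper clear, and no verdict came back.

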